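# Slide the amber colour standard along the fence into the reader's corner pocket

### The job

Ready the colour reader for the oil extracts: with a fingertip, push the amber standard flat against the deck's dark fence while it is still short of the green line, then slide it along the fence, keeping it against the fence from the green line on, until it sits fully home in the corner pocket against the reader. Only push it: never pick it up or tip it. Leave the blue standard and everything else where they are, and finish with the hand clear.

Things in the scene. Friction and masses are not known exactly. Their poses are not given: they have to be found in the camera images.
- deck: Colour reader's loading deck, fixed to the bench: aluminium plate 220 mm (x) by 320 mm (y from -200 to +120), upper face at z = 12 mm. Origin: on the bench, midway across x, 120 mm before the reader. x points to the fence, y along the fence to the pocket. At y = +120 begins the grey reader housing with a screen, 100 mm long, 50 mm high above the bench: its face is the end stop.
- amber_standard: The amber standard, to be slid: black rectangular holder 36 (x) by 50 (y) by 16 mm high with an amber window on top, about 90 g, loose on the deck, up to 25 degrees askew. Origin: centre of its underside; z up. Flat against the fence, its 50 mm side lies along the fence and its centre is at deck x = +62.
- blue_standard: The blue standard, to be left alone: the same holder with a blue window, loose on the deck about 120 mm from the amber one along y, on either side of it. Both start with their centres at deck x = -45 to -25, clear of the fence. Origin: centre of its underside.
- pocket_home (a point): Where the amber standard's underside centre belongs: on the deck's upper face in the corner pocket, at deck x = +62, y = +95 (25 mm from the reader's face, 18 mm from the fence), over a painted black reading window. Its trailing end then stands 18 mm out of the pocket's lip. Axes as the deck's.
- fence_start (a point): Point at the foot of the dark steel fence's face, at deck x = +80, y = -130, z = 12. The fence runs along y from -190 to +120, 12 mm high above the deck and 18 mm thick.
- lip_mouth (a point): Foot of the inner edge of the pocket's dark lip, at deck x = +40, y = +88, z = 12. The lip is 12 mm thick (towards -x), 8 mm high above the deck and runs from y = +88 to +120, so the pocket is 40 mm wide for the 36 mm standard. A slanted lead-in of the same height flares from it to about y = +75, x = +26.
- green_line (a point): Middle of the green painted line, 110 mm long and 4 mm wide, that crosses the deck along x at y = +52.
- flask_a: Bystander: empty round-bottom flask in a cork ring, 72 mm across, 132 mm high, right of the deck. Origin: centre of its underside.
- flask_b: Bystander: another such flask, right of the deck. Origin: centre of its underside.
- flask_c: Bystander: another such flask, left of the deck. Origin: centre of its underside.
- thimble_jar: Bystander: jar with blue cap, 64 mm across, 85 mm high, left of the deck. Origin: centre of its underside.
- spatula: Bystander: lab spatula 180 mm long, lying right of the robot. Origin: centre of its underside.
- beaker: Bystander: glass beaker 68 mm across, 80 mm high, at the right. Origin: centre of its underside.

How it is judged (in metres and radians):
On the way, in this order (a step that is already met when the one before it is completed fails the run):
1. the amber standard lies flat against the fence (within 3 mm and 4 degrees), its leading end still short of the green line (x of amber_standard in the frame of deck above 0.059 m and angle between the x axis of amber_standard and the x axis of deck, either way round below 0.07 rad and y of amber_standard in the frame of deck below 0.027 m and z of amber_standard in the frame of deck below 0.015 m), for 0.1 s.
2. the amber standard is fully home in the corner pocket (y of amber_standard in the frame of deck above 0.092 m and x of amber_standard in the frame of deck above 0.0585 m and angle between the x axis of amber_standard and the x axis of deck, either way round below 0.06 rad and z of amber_standard in the frame of deck below 0.015 m and angle between amber_standard's own z axis and vertical below 0.06 rad), for 0.2 s.
At the end, for the whole second after the job is handed in: The amber standard rests flat on the deck in the corner pocket, within 3 mm of the reader's face, within 3.5 mm of the fence and within 3.4 degrees of square to it, at rest; the blue standard is within 15 mm of where it was (all of step 2 and linear speed of amber_standard below 0.01 m/s and distance of blue_standard from where it was at the start of the episode below 0.015 m); the robot touches nothing.
It fails at once if the amber standard is lifted (5 mm) or tipped (14 degrees) (z of amber_standard in the frame of deck above 0.017 m or angle between amber_standard's own z axis and vertical above 0.25 rad).
It fails at once if the amber standard has its leading end past the green line while more than 8 mm off the fence (y of amber_standard in the frame of deck above 0.029 m and x of amber_standard in the frame of deck below 0.054 m).
It fails at once if the blue standard is pushed 15 mm or lifted (distance of blue_standard from where it was at the start of the episode above 0.015 m or z of blue_standard in the frame of deck above 0.017 m).
It fails at once if a bystander is moved by 20 mm (distance of any of flask_a, flask_b, flask_c, thimble_jar, spatula, beaker from where it was at the start of the episode above 0.02 m).
It also fails if it takes over 53 s, if anything falls off the work surface, if the arm or the gripper's body presses on something with over 40 N, if the wrist force passes 120 N, or if a joint passes its speed limit or range.

### The arm

A 6-joint arm with a two-finger parallel gripper is mounted at the origin on the work surface. World frame = base frame: x ahead of the robot, y to its left, z up, the work surface at z = 0. Lengths are in m, angles in degrees, forces in N, time in s.
With the tool pointing down it reaches from about 0.35 to 0.875 m from the base axis. Payload 4.2 kg.
Tool frame: the origin (TCP) lies where the fingers leave the gripper's body, on its centre line; the fingertips stand 70 mm ahead of it and the grasp point (between the pads) lies 51 mm ahead of it; z points along the fingers, y is the direction in which the jaws open and shut (so a half turn about z gives the same grasp; the last joint's range is limited). The gripper opens to 87 mm and grips with 3 to 60 N. Pads are 19 mm wide; open, the fingers measure 117 mm over their backs; the gripper's body (75 mm by 190 mm) begins 51 mm behind the grasp point.
Start: joints at [-53.48, 22.042, 0.453, 0, -68.411, -14.817], TCP at [0.231, -0.581, 0.292] pointing down, gripper open.
Joint ranges: [-179.83, 179.83], [-69.29, 118.12], [-61.27, 80.66], [-181.25, 117.63], [-171.15, -9.14], [-177.46, 177.46]. Speed limits (degrees/s): [159.86, 159.86, 180, 180, 180, 180].

### API

Orientations are given as a 3x3 rotation matrix whose columns are the frame's x, y, z axes.
In Python, from station import sense, capture, camera_model, finish_job gives the robot as it stands.
- The arm moves only by the shell command python3 -m inch 'ROWS'. ROWS is JSON, a list of rows, each an object with "hand": the closure, from 0 (fully open) to 1 (shut); "slide": the shift along the world's x, y, z in cm, a list of three; "yaw": the turn about the world's z in rad. A call has 1 to 10 rows; each row is the pose to reach, as a shift and turn from the pose commanded when the call began; what a row does not reach only later rows make up. A row lasts 1/8 s, in which the tool goes at most 62.5 mm and 10.7 degrees, less where a joint would pass 70% of its speed; a pose out of reach is approached as far as the arm can. A call with a gripper value outside its range is refused whole. The fingers move at their own pace and stop on an object; the grip force is fixed at half the most. Time passes only in rows, so rows that repeat a pose let the fingers close. It gives the time, the measured TCP pose, the force and the opening at its end, in the units of the state.
- sense(): the state, without advancing time (a new reading comes with each control period).
- capture(name): name is "side" or "top"; returns the picture (384x512x3 uint8, blue, green, red); there is no depth.
- camera_model(name): a dict with "mtx" (3x3 intrinsics, pixels), "xyz" and "orientation" of the camera in the world. Camera axes: x right, y up, looking along -z (the intrinsics and any distortion apply to the point x, -y, -z); pixel columns grow to the right and rows downward; lengths in m; the calibration is good to about 2 mm. A picture is of the moment at which its call begins. camera_model takes no time and is no camera call.
- finish_job(): hands the job in, once; it reports no verdict.
The state is a dict: "time_s": time; "joints": joint angles; "joint_velocities": joint speeds; "effort": joint torques, N m; "tcp_pos": TCP position; "ee_rot": TCP orientation; "wrist_force": force on the tool from outside, world axes, zero at the start; "moment": the same for the moment, N m; "gripper_width": opening from 0.0 (shut) to 1.0 (fully open).
Only numpy, scipy, OpenCV 4.12 (cv2) and the standard library are available. Lean on these libraries where they do the work, as an engineer would, in place of code of your own. Each camera call takes 0.05 s, during which the arm holds its last target. There are 200 camera calls.

## Working session

There is one attempt and no reset: what is moved stays moved. The work goes in short steps, Python scripts to look and compute and a shell command to move; the robot and the scene stay as the last step left them, time stands still between calls to the robot, and variables do not carry over. Pictures are saved under pics/ and viewed, about 8 in all and at most 12, crops included, and the job is handed in when it is done.

```bash
mkdir -p pics; python3 - <<'E'
from station import *
import cv2,numpy as np
for n in("side","top"):
    cv2.imwrite(f"pics/{n}0.png",capture(n)); m=camera_model(n); print(n,{k:np.round(v,4).tolist() if not isinstance(v,str) else v for k,v in m.items()})
s=sense(); print(s["time_s"],s["tcp_pos"],s["ee_rot"],s["wrist_force"],s["gripper_width"])
E
```

```text
side {'mtx': [[354.5007, 0.0, 249.1068], [0.0, 354.5007, 192.9794], [0.0, 0.0, 1.0]], 'xyz': [0.4012, 0.7047, 0.8266], 'orientation': [[-0.9891, 0.1064, -0.1018], [-0.1472, -0.7118, 0.6868], [0.0006, 0.6943, 0.7197]]}
top {'mtx': [[462.1779, 0.0, 256.0901], [0.0, 462.1779, 189.0379], [0.0, 0.0, 1.0]], 'xyz': [0.2912, -0.0148, 1.5031], 'orientation': [[0.0055, 0.9885, -0.1514], [-1.0, 0.0058, 0.0017], [0.0025, 0.1514, 0.9885]]}
0.1 [ 0.23101635 -0.5803129   0.29127248] [[-9.29150529e-01 -3.69700724e-01 -8.17326218e-04]
 [-3.69701613e-01  9.29148854e-01  1.76757234e-03]
 [ 1.05944945e-04  1.94450760e-03 -9.99998104e-01]] [-0.41213398  0.21232175  0.1235109 ] 0.9991783945117755
```

View pics/top0.png

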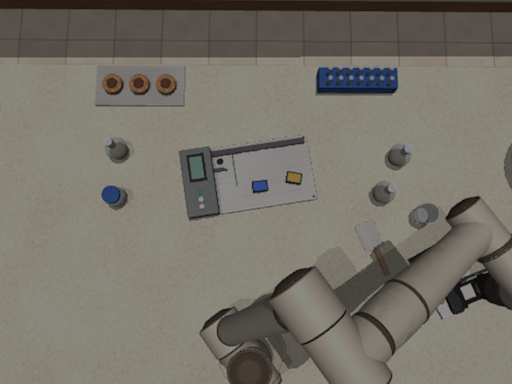

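View pics/side0.png

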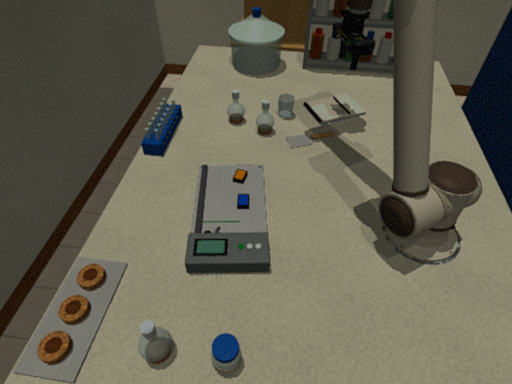

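The top view shows the deck with its fence on the far side (world +x) and the reader at the left (world +y). Amber is at about (294,178) and blue, nearer the reader, at about (260,186). The flasks are at (400,155) and (384,193). Next I'll take an enlarged crop for the corners.

```bash
python3 - <<'E'
import cv2
a=cv2.imread("pics/top0.png")[125:225,172:325]
cv2.imwrite("pics/topc.png",cv2.resize(a,None,fx=5,fy=5,interpolation=cv2.INTER_CUBIC)*1)
E
```

```text
(no output)
```

View pics/topc.png

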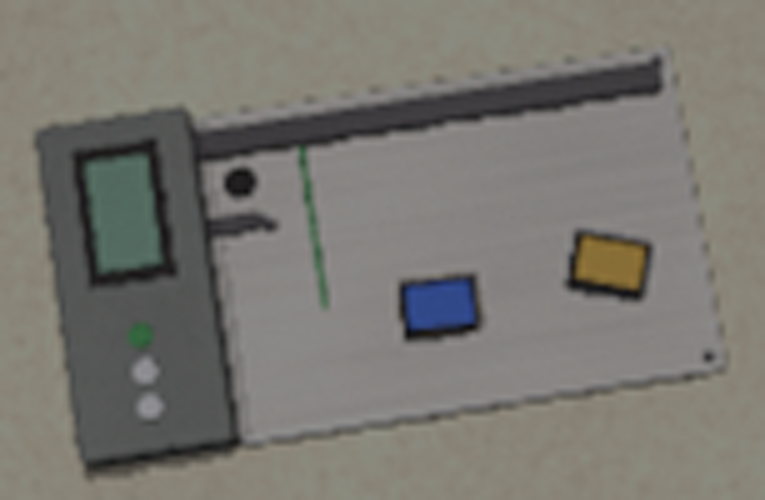

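The crop shows these points:
- **Fence:** the foot runs from crop (660,90) to (205,158).
- **Plate corners:** (666,48), (724,370) and (243,443).
- **Reading window and green line:** the window is at (240,182), and the green line runs from (303,147) to (325,307).
- **Standards:** amber at about (612,262) and blue at about (440,304).

Fit the deck pose from these.

```bash
cat > h.py <<'E'
from station import *
import cv2,numpy as np
def ray(n,uv,z):
    m=camera_model(n);K=np.array(m["mtx"]);R=np.array(m["orientation"]);c=np.array(m["xyz"])
    d=np.linalg.inv(K)@[uv[0],uv[1],1]; d=R@(d*[1,-1,-1]); return (c+d*(z-c[2])/d[2])[:2]
def holder(n,im,col):
    b,g,r=[im[...,i].astype(int) for i in range(3)]
    m=((r-b>45)&(g-b>15)) if col=="amber" else (b-r>55)
    roi=np.zeros(m.shape,np.uint8)
    if n=="top": roi[130:222,200:322]=1
    else: roi[160:235,190:275]=1
    big=cv2.resize((m*roi).astype(np.float32),None,fx=4,fy=4,interpolation=cv2.INTER_CUBIC)
    cs,_=cv2.findContours((big>.5).astype(np.uint8),0,1)
    if not cs: return None
    c=max(cs,key=cv2.contourArea).reshape(-1,2)
    p=np.array([ray(n,(q+.5)/4-.5,.028) for q in c])
    (cx,cy),(w,h),a=cv2.minAreaRect((p*1000).astype(np.float32))
    if w>h: a-=90   # angle of the short side
    M=cv2.moments((p*1000).astype(np.float32)); 
    return np.array([M['m10']/M['m00'],M['m01']/M['m00']])/1000,(w,h),(a+45)%180-45
def todeck(p):
    D=np.load("deck.npy");c,s=np.cos(D[2]),np.sin(D[2]);R=np.array([[c,-s],[s,c]]);return 1000*(R.T@(np.array(p)-D[:2]))
def toworld(q):
    D=np.load("deck.npy");c,s=np.cos(D[2]),np.sin(D[2]);R=np.array([[c,-s],[s,c]]);return R@(np.array(q)/1000)+D[:2]
E
python3 - <<'E'
from h import *
pts=[((660,90),(80,-190)),((205,158),(80,120)),((666,48),(110,-200)),((724,370),(-110,-200)),((243,443),(-110,120)),((240,182),(62,95)),((303,147),(80,52)),((325,307),(-30,52))]
W=np.array([ray("top",((u+.5)/5-.5+172,(v+.5)/5-.5+125),.012) for (u,v),_ in pts]);Q=np.array([q for _,q in pts])/1000
wc,qc=W.mean(0),Q.mean(0);U,S,V=np.linalg.svd((Q-qc).T@(W-wc));R=V.T@U.T
t=wc-R@qc; D=[*t,np.arctan2(R[1,0],R[0,0])];np.save("deck.npy",D);print("deck",D,np.degrees(D[2]))
print(np.round([1000*(R.T@(w-t)-q) for w,q in zip(W,Q)],1).tolist())
for n in("top","side"):
  im=cv2.imread(f"pics/{n}0.png")
  for c in("amber","blue"):
    r=holder(n,im,c);print(n,c,r, r and todeck(r[0]),r and r[2]-np.degrees(D[2]))
for n,uv in(("side",(204,222)),("side",(239,222))): print(todeck(ray(n,uv,.012)))
E
```

```text
deck [np.float64(0.5665556682976126), np.float64(-0.0005878281386652202), np.float64(0.15813882827344183)] 9.060687437212312
[[1.0, 1.6], [1.1, -3.9], [-1.3, 2.8], [0.1, 1.7], [0.4, -2.2], [-0.5, 0.5], [-1.4, -0.9], [0.6, 0.4]]
top amber (array([ 0.55712923, -0.1388114 ]), (45.095855712890625, 31.322595596313477), -9.298904418945312) [ -31.07633726 -135.01435017] -18.359591856157625
top blue (array([ 0.52886288, -0.02801626]), (30.780975341796875, 45.050392150878906), 8.555619239807129) [-41.54190501 -21.15030654] -0.5050681974051834
side amber (array([ 0.55775037, -0.13808995]), (48.847572326660156, 32.75818634033203), -8.897369384765625) [ -30.34933656 -134.39971691] -17.958056821977937
side blue (array([ 0.52955189, -0.02674221]), (30.036144256591797, 41.02085494995117), 8.66139030456543) [-40.66085454 -20.00065448] -0.3992971326468826
[73.85620561 54.71770553]
[-29.69767256  55.7428506 ]
```

Both views agree. The deck origin is (0.5666,-0.0006) with yaw 9.06°. Amber is at deck (-31,-135) with yaw -18°, and blue is at (-41,-21). I'll go above the approach point at deck (-85,-136) with the jaws along the fence and mostly closed, giving a face about 47 mm wide.

```bash
python3 -m inch '[{"hand":0.8,"slide":[3,5,0],"yaw":-0.05},{"hand":0.8,"slide":[6,9.5,0],"yaw":-0.1},{"hand":0.8,"slide":[9,14,0],"yaw":-0.15},{"hand":0.8,"slide":[12,19,0],"yaw":-0.2},{"hand":0.8,"slide":[15,24,0],"yaw":-0.22},{"hand":0.8,"slide":[18,28.5,0],"yaw":-0.22},{"hand":0.8,"slide":[21,33,0],"yaw":-0.22},{"hand":0.8,"slide":[24,38,0],"yaw":-0.22},{"hand":0.8,"slide":[27.3,43.2,0],"yaw":-0.22},{"hand":0.8,"slide":[27.3,43.2,0],"yaw":-0.22}]'
cat > st.py <<'E'
from h import *
s=sense();t=np.array(s["tcp_pos"]);R=np.array(s["ee_rot"]);D=np.load("deck.npy")
tip=t+R[:,2]*.07
print("t",s["time_s"],"tcp",np.round(t,4),"tip deck",np.round(todeck(tip[:2]),1),"tipz",round(tip[2],4),"yawerr rad",np.arctan2(-R[0,1],R[1,1])-D[2],"F",np.round(s["wrist_force"],1),"w",s["gripper_width"])
E
python3 st.py
```

```text
time_s: 1.35
tcp_pos: [0.5058, -0.1456, 0.2917]
ee_rot: [[-0.987, -0.163, -0.0], [-0.163, 0.987, 0.0], [0.0, 0.0, -1.0]]
wrist_force: [-0.3, -0.2, 0.0]
gripper_width: 0.206
t 1.35 tcp [ 0.5058 -0.1456  0.2917] tip deck [ -82.9 -133.6] tipz 0.2217 yawerr rad 0.006080703818094668 F [-0.3 -0.2  0. ] w 0.20577548105406235
```

```bash
python3 -m inch '[{"hand":0.8,"slide":[-0.2,-0.4,-5],"yaw":-0.006},{"hand":0.8,"slide":[-0.2,-0.4,-10],"yaw":-0.006},{"hand":0.8,"slide":[-0.2,-0.4,-15],"yaw":-0.006},{"hand":0.8,"slide":[-0.2,-0.4,-18],"yaw":-0.006},{"hand":0.8,"slide":[-0.2,-0.4,-19.5],"yaw":-0.006},{"hand":0.8,"slide":[-0.2,-0.4,-20.4],"yaw":-0.006},{"hand":0.8,"slide":[-0.2,-0.4,-20.4],"yaw":-0.006},{"hand":0.8,"slide":[-0.2,-0.4,-20.4],"yaw":-0.006}]'
python3 st.py; python3 -c "
from h import *
for n in('top','side'):
  im=capture(n);cv2.imwrite(f'pics/{n}1.png',im);r=holder(n,im,'amber');print(n,r and todeck(r[0]),r)
im=cv2.imread('pics/side1.png')[150:240,180:290];cv2.imwrite('pics/s1c.png',cv2.resize(im,None,fx=6,fy=6,interpolation=2))"
```

```text
time_s: 2.35
tcp_pos: [0.5029, -0.1527, 0.0894]
ee_rot: [[-0.988, -0.152, 0.002], [-0.152, 0.988, -0.0], [-0.002, -0.0, -1.0]]
wrist_force: [0.2, -0.2, 0.1]
gripper_width: 0.199
t 2.35 tcp [ 0.5029 -0.1527  0.0894] tip deck [ -86.7 -140.3] tipz 0.0194 yawerr rad -0.005174525475461794 F [ 0.2 -0.2  0.1] w 0.19856333258971218
top None None
side [ -30.34933656 -134.39971691] (array([ 0.55775037, -0.13808995]), (48.847572326660156, 32.75818634033203), -8.897369384765625)
```

View pics/s1c.png

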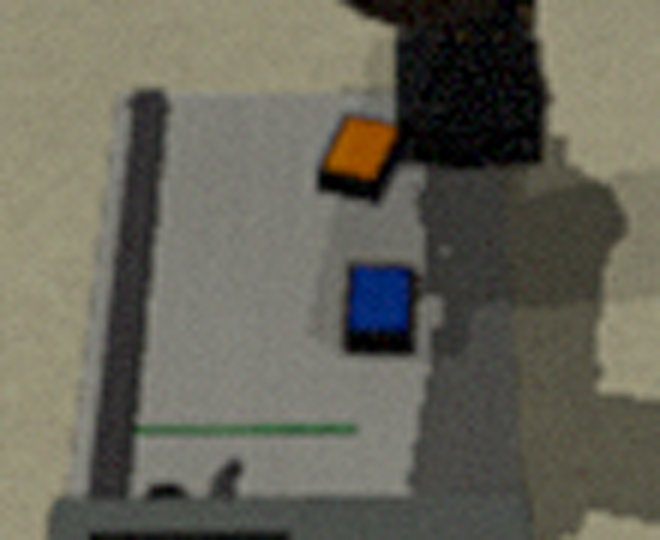

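The hand is down at crop (470,100), beside amber at (362,148). Nothing has been touched. Now I'll push along the deck's +x.

```bash
python3 -m inch '[{"hand":0.8,"slide":[0.6,0.5,-0.2],"yaw":0.005},{"hand":0.8,"slide":[1.5,0.6,-0.2],"yaw":0.005},{"hand":0.8,"slide":[2.3,0.75,-0.2],"yaw":0.005},{"hand":0.8,"slide":[3.1,0.9,-0.2],"yaw":0.005},{"hand":0.8,"slide":[3.9,1.0,-0.2],"yaw":0.005},{"hand":0.8,"slide":[4.7,1.15,-0.2],"yaw":0.005},{"hand":0.8,"slide":[5.5,1.3,-0.2],"yaw":0.005},{"hand":0.8,"slide":[6.3,1.4,-0.2],"yaw":0.005},{"hand":0.8,"slide":[7.1,1.5,-0.2],"yaw":0.005},{"hand":0.8,"slide":[7.9,1.65,-0.2],"yaw":0.005}]'
python3 st.py; python3 -c "
from h import *
for n in('top','side'):
  im=capture(n);r=holder(n,im,'amber');print(n,r and todeck(r[0]),r)"
```

```text
time_s: 3.7
tcp_pos: [0.5817, -0.1361, 0.0862]
ee_rot: [[-0.988, -0.157, -0.0], [-0.157, 0.988, 0.0], [0.0, 0.0, -1.0]]
wrist_force: [0.4, -0.6, -0.6]
gripper_width: 0.204
t 3.7 tcp [ 0.5817 -0.1361  0.0862] tip deck [  -6.4 -136.2] tipz 0.0162 yawerr rad -0.0004198309489044094 F [ 0.4 -0.6 -0.6] w 0.20389630416525478
top None None
side [  24.26535257 -109.43310993] (array([ 0.60775182, -0.10483412]), (28.72462272644043, 8.201752662658691), 98.50050640106201)
```

```bash
python3 -m inch '[{"hand":0.8,"slide":[0.8,0.13,0],"yaw":0},{"hand":0.8,"slide":[1.6,0.25,0],"yaw":0},{"hand":0.8,"slide":[2.3,0.37,0],"yaw":0},{"hand":0.8,"slide":[2.9,0.46,0],"yaw":0},{"hand":0.8,"slide":[3.3,0.53,0],"yaw":0},{"hand":0.8,"slide":[3.6,0.57,0],"yaw":0},{"hand":0.8,"slide":[3.8,0.6,0],"yaw":0},{"hand":0.8,"slide":[3.8,0.6,0],"yaw":0}]'
python3 st.py
```

```text
time_s: 4.8
tcp_pos: [0.6194, -0.1301, 0.0863]
ee_rot: [[-0.988, -0.157, 0.001], [-0.157, 0.988, 0.0], [-0.001, -0.0, -1.0]]
wrist_force: [-0.1, 0.2, 0.1]
gripper_width: 0.203
t 4.8 tcp [ 0.6194 -0.1301  0.0863] tip deck [  31.8 -136.3] tipz 0.0163 yawerr rad -0.00032186995243022043 F [-0.1  0.2  0.1] w 0.20263481516939216
```

```bash
python3 -m inch '[{"hand":0.8,"slide":[0.1,0.02,0],"yaw":0},{"hand":0.8,"slide":[0.2,0.03,0],"yaw":0},{"hand":0.8,"slide":[0.3,0.05,0],"yaw":0},{"hand":0.8,"slide":[0.3,0.05,0],"yaw":0}]'
python3 st.py
```

```text
time_s: 5.3
tcp_pos: [0.6216, -0.1298, 0.0862]
ee_rot: [[-0.988, -0.157, -0.001], [-0.157, 0.988, -0.0], [0.001, 0.0, -1.0]]
wrist_force: [-3.6, -1.4, 1.7]
gripper_width: 0.202
t 5.3 tcp [ 0.6216 -0.1298  0.0862] tip deck [  33.9 -136.2] tipz 0.0162 yawerr rad -0.0003917299331552271 F [-3.6 -1.4  1.7] w 0.20232161277593413
```

Contact with the fence is starting (3.6 N at x=33.9, as predicted). One more small press, then back off and check.

```bash
python3 -m inch '[{"hand":0.8,"slide":[0.1,0.02,0],"yaw":0},{"hand":0.8,"slide":[0.2,0.03,0],"yaw":0},{"hand":0.8,"slide":[0.2,0.03,0],"yaw":0}]'
python3 st.py
python3 -m inch '[{"hand":0.8,"slide":[-1.0,-0.16,0],"yaw":0},{"hand":0.8,"slide":[-3,-0.5,0],"yaw":0},{"hand":1,"slide":[-3,-0.5,5],"yaw":0},{"hand":1,"slide":[-4,-6,5],"yaw":0},{"hand":1,"slide":[-6,-11,5],"yaw":0},{"hand":1,"slide":[-6,-11,5],"yaw":0}]'
python3 st.py
python3 -c "
from h import *
for n in('top','side'):
  im=capture(n);cv2.imwrite(f'pics/{n}2.png',im)
  for c in('amber','blue'):
    r=holder(n,im,c);print(n,c,r and todeck(r[0]),r and r[2]-9.06,r)
a=cv2.resize(cv2.imread('pics/top2.png')[125:225,172:325],None,fx=5,fy=5,interpolation=2);cv2.imwrite('pics/t2c.png',a)"
```

```text
time_s: 5.68
tcp_pos: [0.622, -0.1298, 0.086]
ee_rot: [[-0.988, -0.157, -0.006], [-0.157, 0.988, -0.0], [0.006, 0.001, -1.0]]
wrist_force: [-6.5, -2.3, 4.7]
gripper_width: 0.204
t 5.675 tcp [ 0.622  -0.1298  0.086 ] tip deck [  34.  -136.3] tipz 0.016 yawerr rad -0.0006842062078669664 F [-6.5 -2.3  4.7] w 0.20356045174935197
time_s: 6.42
tcp_pos: [0.5632, -0.2421, 0.1365]
ee_rot: [[-0.988, -0.152, 0.002], [-0.152, 0.988, -0.0], [-0.002, -0.001, -1.0]]
wrist_force: [0.2, -0.1, 0.1]
gripper_width: 0.004
t 6.425 tcp [ 0.5632 -0.2421  0.1365] tip deck [ -41.2 -238. ] tipz 0.0665 yawerr rad -0.005073676571385105 F [ 0.2 -0.1  0.1] w 0.004006972832790338
top amber None None None
top blue [-39.86880831  -9.25891888] 81.27936429023742 (array([ 0.52864244, -0.01600978]), (22.09313201904297, 15.36837387084961), 90.33936429023743)
side amber [  62.89846373 -129.50842152] -0.5575671768188482 (array([ 0.64906435, -0.11857497]), (33.37356185913086, 46.75359344482422), 8.502432823181152)
side blue [-40.70913534 -21.80835837] -0.39835792541503956 (array([ 0.52978889, -0.02853496]), (27.247446060180664, 40.97715759277344), 8.661642074584961)
```

View pics/t2c.png

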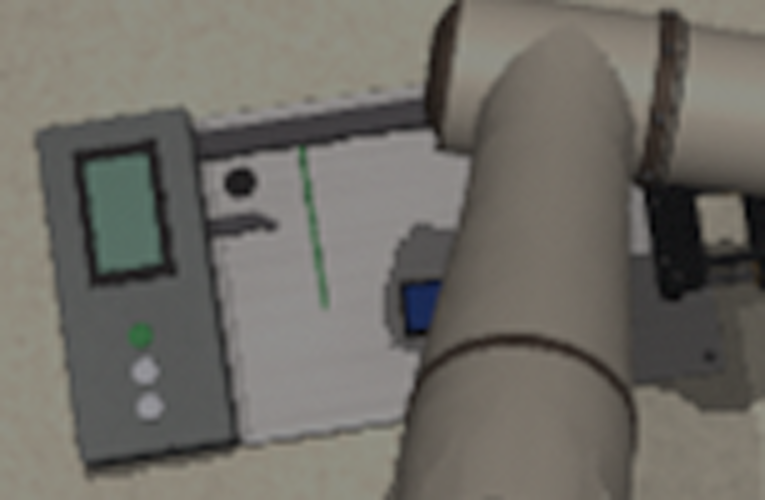

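Amber sits flat on the fence at about deck (62.9,-129.5), angle -0.6°. Blue has not moved. In the top view the arm hides amber. I'll now place the closed fingertip behind it at deck (58,-190).

```bash
python3 -m inch '[{"hand":1,"slide":[4.5,3,0],"yaw":0.005},{"hand":1,"slide":[9,6.1,0],"yaw":0.005},{"hand":1,"slide":[9,6.1,0],"yaw":0.005},{"hand":1,"slide":[9,6.1,-2.5],"yaw":0.005},{"hand":1,"slide":[9,6.1,-4],"yaw":0.005},{"hand":1,"slide":[9,6.1,-5],"yaw":0.005},{"hand":1,"slide":[9,6.1,-5],"yaw":0.005},{"hand":1,"slide":[9,6.1,-5],"yaw":0.005}]'
python3 st.py
```

```text
time_s: 7.52
tcp_pos: [0.6546, -0.1786, 0.087]
ee_rot: [[-0.987, -0.162, 0.001], [-0.162, 0.987, -0.0], [-0.001, -0.001, -1.0]]
wrist_force: [0.0, -0.3, -0.5]
gripper_width: 0.008
t 7.525 tcp [ 0.6546 -0.1786  0.087 ] tip deck [  59.  -189.6] tipz 0.017 yawerr rad 0.004760972100695315 F [ 0.  -0.3 -0.5] w 0.007910171750395467
```

```bash
python3 -m inch '[{"hand":1,"slide":[-0.12,0.8,0],"yaw":-0.005},{"hand":1,"slide":[-0.25,1.6,0],"yaw":-0.005},{"hand":1,"slide":[-0.37,2.4,0],"yaw":-0.005},{"hand":1,"slide":[-0.5,3.2,0],"yaw":-0.005},{"hand":1,"slide":[-0.62,4.0,0],"yaw":-0.005},{"hand":1,"slide":[-0.75,4.8,0],"yaw":-0.005},{"hand":1,"slide":[-0.87,5.6,0],"yaw":-0.005},{"hand":1,"slide":[-1.0,6.4,0],"yaw":-0.005},{"hand":1,"slide":[-1.12,7.2,0],"yaw":-0.005},{"hand":1,"slide":[-1.25,8.0,0],"yaw":-0.005}]'
python3 st.py
cat > look.py <<'E'
from h import *
for c in('amber','blue'):
  im=capture("side");r=holder("side",im,c);print(c,r and todeck(r[0]),r and (r[1],r[2]-9.06))
E
python3 look.py
```

```text
time_s: 8.78
tcp_pos: [0.6415, -0.0978, 0.0862]
ee_rot: [[-0.988, -0.157, -0.0], [-0.157, 0.988, -0.0], [0.0, 0.0, -1.0]]
wrist_force: [-0.3, -0.2, -0.1]
gripper_width: 0.004
t 8.775 tcp [ 0.6415 -0.0978  0.0862] tip deck [  58.7 -107.8] tipz 0.0162 yawerr rad -0.0002913670410779612 F [-0.3 -0.2 -0.1] w 0.0036122642389326714
amber [ 62.88127354 -66.73330476] ((27.783554077148438, 31.421253204345703), 3.298490943908691)
blue [-40.95618794 -20.15114137] ((30.006229400634766, 40.94728088378906), -0.5620866394042974)
```

```bash
python3 -m inch '[{"hand":1,"slide":[-0.12,0.8,0],"yaw":0},{"hand":1,"slide":[-0.24,1.6,0],"yaw":0},{"hand":1,"slide":[-0.36,2.4,0],"yaw":0},{"hand":1,"slide":[-0.48,3.2,0],"yaw":0},{"hand":1,"slide":[-0.6,4.0,0],"yaw":0},{"hand":1,"slide":[-0.72,4.8,0],"yaw":0},{"hand":1,"slide":[-0.84,5.6,0],"yaw":0},{"hand":1,"slide":[-0.96,6.4,0],"yaw":0},{"hand":1,"slide":[-1.08,7.2,0],"yaw":0},{"hand":1,"slide":[-1.2,8.0,0],"yaw":0}]'
python3 st.py;python3 look.py
python3 -c "
from h import *
im=capture('side')[160:240,180:290];cv2.imwrite('pics/s3c.png',cv2.resize(im,None,fx=7,fy=7,interpolation=2))"
```

```text
time_s: 10.12
tcp_pos: [0.6296, -0.0178, 0.0862]
ee_rot: [[-0.988, -0.157, -0.0], [-0.157, 0.988, -0.0], [0.0, -0.0, -1.0]]
wrist_force: [0.7, -0.7, -0.1]
gripper_width: 0.005
t 10.125 tcp [ 0.6296 -0.0178  0.0862] tip deck [ 59.5 -27. ] tipz 0.0162 yawerr rad -0.0003405710069249168 F [ 0.7 -0.7 -0.1] w 0.005451705978785365
amber [62.19240543 15.74572657] ((30.029376983642578, 26.956274032592773), 89.43606800079345)
blue [-40.66085454 -20.00065448] ((30.036144256591797, 41.02085494995117), -0.3986096954345708)
```

View pics/s3c.png

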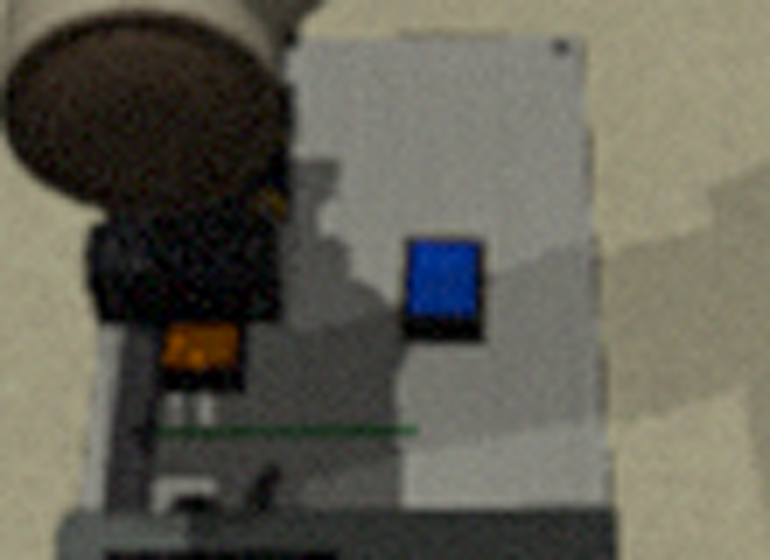

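Amber, at crop (200,347), is flush with the fence and square. Its leading end is just short of the green line (row 430). Continue toward the pocket, keeping a slight press toward the fence.

```bash
python3 -m inch '[{"hand":1,"slide":[-0.12,0.8,0],"yaw":0},{"hand":1,"slide":[-0.24,1.6,0],"yaw":0},{"hand":1,"slide":[-0.36,2.4,0],"yaw":0},{"hand":1,"slide":[-0.48,3.2,0],"yaw":0},{"hand":1,"slide":[-0.6,4.0,0],"yaw":0},{"hand":1,"slide":[-0.72,4.8,0],"yaw":0},{"hand":1,"slide":[-0.84,5.6,0],"yaw":0},{"hand":1,"slide":[-0.96,6.4,0],"yaw":0},{"hand":1,"slide":[-1.08,7.1,0],"yaw":0},{"hand":1,"slide":[-1.1,7.4,0],"yaw":0}]'
python3 st.py;python3 look.py
python3 -m inch '[{"hand":1,"slide":[-0.03,0.2,0],"yaw":0},{"hand":1,"slide":[-0.06,0.4,0],"yaw":0},{"hand":1,"slide":[-0.06,0.4,0],"yaw":0}]'
python3 st.py
```

```text
time_s: 11.52
tcp_pos: [0.6186, 0.0562, 0.0863]
ee_rot: [[-0.987, -0.158, -0.0], [-0.158, 0.987, -0.0], [0.0, -0.0, -1.0]]
wrist_force: [-0.0, -1.9, 0.3]
gripper_width: 0.004
t 11.525 tcp [0.6186 0.0562 0.0863] tip deck [60.3 47.9] tipz 0.0163 yawerr rad 0.00016364898078086165 F [-0.  -1.9  0.3] w 0.0035560284889854413
amber [62.57092345 93.88860833] ((30.90220069885254, 17.134693145751953), 89.43280166625976)
blue [-40.95618794 -20.15114137] ((30.006229400634766, 40.94728088378906), -0.5620866394042974)
time_s: 12.0
tcp_pos: [0.6181, 0.0597, 0.0863]
ee_rot: [[-0.988, -0.157, 0.0], [-0.157, 0.988, 0.0], [-0.0, 0.0, -1.0]]
wrist_force: [0.8, 0.7, -0.0]
gripper_width: 0.004
t 12.0 tcp [0.6181 0.0597 0.0863] tip deck [60.4 51.4] tipz 0.0163 yawerr rad -0.0004227357954377231 F [ 0.8  0.7 -0. ] w 0.0044113619910408144
```

```bash
python3 -m inch '[{"hand":1,"slide":[-0.015,0.1,0],"yaw":0},{"hand":1,"slide":[-0.03,0.2,0],"yaw":0},{"hand":1,"slide":[-0.04,0.3,0],"yaw":0},{"hand":1,"slide":[-0.04,0.3,0],"yaw":0}]'
python3 st.py
```

```text
time_s: 12.5
tcp_pos: [0.6176, 0.0627, 0.0862]
ee_rot: [[-0.988, -0.157, 0.0], [-0.157, 0.988, 0.0], [-0.0, 0.0, -1.0]]
wrist_force: [-0.6, 0.1, 0.8]
gripper_width: 0.006
t 12.5 tcp [0.6176 0.0627 0.0862] tip deck [60.4 54.5] tipz 0.0162 yawerr rad -0.0002926978470425001 F [-0.6  0.1  0.8] w 0.0062237588153440035
```

No stop force yet, so I'll keep inching.

```bash
python3 -m inch '[{"hand":1,"slide":[-0.015,0.1,0],"yaw":0},{"hand":1,"slide":[-0.03,0.2,0],"yaw":0},{"hand":1,"slide":[-0.03,0.2,0],"yaw":0}]'
python3 st.py
python3 -m inch '[{"hand":1,"slide":[-0.015,0.1,0],"yaw":0},{"hand":1,"slide":[-0.015,0.1,0],"yaw":0}]'
python3 st.py
```

```text
time_s: 12.88
tcp_pos: [0.6173, 0.0648, 0.0862]
ee_rot: [[-0.988, -0.157, 0.0], [-0.157, 0.988, 0.0], [-0.0, 0.0, -1.0]]
wrist_force: [1.3, 0.5, -0.4]
gripper_width: 0.006
t 12.875 tcp [0.6173 0.0648 0.0862] tip deck [60.4 56.6] tipz 0.0162 yawerr rad -0.00028236889201577187 F [ 1.3  0.5 -0.4] w 0.00600487555317083
time_s: 13.12
tcp_pos: [0.6172, 0.0658, 0.0862]
ee_rot: [[-0.988, -0.157, 0.0], [-0.157, 0.988, 0.0], [-0.0, 0.0, -1.0]]
wrist_force: [-0.6, -0.6, 0.0]
gripper_width: 0.002
t 13.125 tcp [0.6172 0.0658 0.0862] tip deck [60.4 57.5] tipz 0.0162 yawerr rad -0.0002915975894608458 F [-0.6 -0.6  0. ] w 0.0023454368007467495
```

```bash
python3 -m inch '[{"hand":1,"slide":[-0.015,0.1,0],"yaw":0},{"hand":1,"slide":[-0.03,0.2,0],"yaw":0},{"hand":1,"slide":[-0.03,0.2,0],"yaw":0}]'
python3 st.py
python3 -m inch '[{"hand":1,"slide":[-0.015,0.1,0],"yaw":0},{"hand":1,"slide":[-0.015,0.1,0],"yaw":0}]'
python3 st.py
python3 -c "
from h import *
a=cv2.resize(capture('top')[125:225,172:325],None,fx=5,fy=5,interpolation=2)
b=cv2.resize(capture('side')[195:265,180:290],None,fx=4,fy=4,interpolation=2)
o=np.zeros((600,765,3),np.uint8);o[:320]=a[:320];o[320:600,:440]=b;cv2.imwrite('pics/c4.png',o)"
```

```text
time_s: 13.5
tcp_pos: [0.6169, 0.0678, 0.0863]
ee_rot: [[-0.988, -0.157, 0.0], [-0.157, 0.988, 0.0], [-0.0, 0.0, -1.0]]
wrist_force: [0.6, -0.1, 0.6]
gripper_width: 0.003
t 13.5 tcp [0.6169 0.0678 0.0863] tip deck [60.5 59.6] tipz 0.0163 yawerr rad -0.0003133447095928221 F [ 0.6 -0.1  0.6] w 0.0032965080365583905
time_s: 13.75
tcp_pos: [0.6168, 0.0687, 0.0863]
ee_rot: [[-0.988, -0.157, 0.0], [-0.157, 0.988, 0.0], [-0.0, 0.0, -1.0]]
wrist_force: [-0.2, -0.1, 0.6]
gripper_width: 0.007
t 13.75 tcp [0.6168 0.0687 0.0863] tip deck [60.5 60.6] tipz 0.0163 yawerr rad -0.0002743642622321796 F [-0.2 -0.1  0.6] w 0.007323162549054377
```

View pics/c4.png

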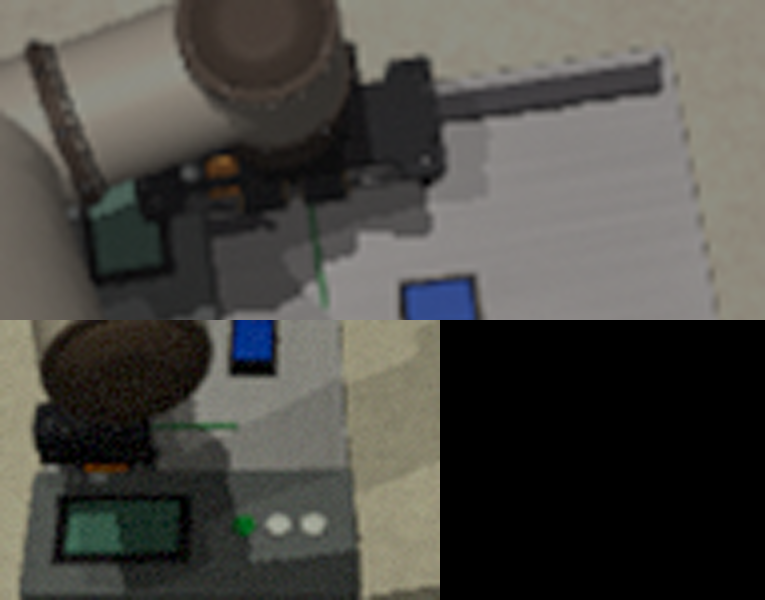

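The amber edge is just visible at (105,467), ahead of the hand and close to the reader face (row 473). A sliver of gap appears to remain, so keep inching and watch the force.

```bash
for i in 1; do python3 -m inch '[{"hand":1,"slide":[-0.015,0.1,0],"yaw":0},{"hand":1,"slide":[-0.03,0.2,0],"yaw":0},{"hand":1,"slide":[-0.03,0.2,0],"yaw":0}]' >/dev/null; done
python3 st.py
python3 -m inch '[{"hand":1,"slide":[-0.015,0.1,0],"yaw":0},{"hand":1,"slide":[-0.015,0.1,0],"yaw":0}]' >/dev/null
python3 st.py
python3 -m inch '[{"hand":1,"slide":[-0.015,0.1,0],"yaw":0},{"hand":1,"slide":[-0.015,0.1,0],"yaw":0}]' >/dev/null
python3 st.py
```

```text
t 14.225 tcp [0.6165 0.0706 0.0863] tip deck [60.6 62.4] tipz 0.0163 yawerr rad -0.0002451557812328531 F [ 0.7 -1.3 -1.1] w 0.0071544888089712
t 14.475 tcp [0.6165 0.0707 0.0863] tip deck [60.6 62.5] tipz 0.0163 yawerr rad -0.00036887802364427014 F [ 0.5 -5.3 -0. ] w 0.00044363110482205825
t 14.725 tcp [0.6165 0.0709 0.0864] tip deck [60.6 62.5] tipz 0.0164 yawerr rad -0.0004605367039298147 F [ 2.5 -8.5  0.1] w 0.00679626261757438
```

A hard stop at y=62.5, with the force rising to 8.5 N. Back off along -y, lift, clear the view and check.

```bash
python3 -m inch '[{"hand":1,"slide":[0.3,-1.5,0],"yaw":0},{"hand":1,"slide":[0.6,-4,0],"yaw":0},{"hand":1,"slide":[0.6,-4,5],"yaw":0},{"hand":1,"slide":[0.6,-4,10],"yaw":0},{"hand":1,"slide":[0,-9,13],"yaw":0},{"hand":1,"slide":[-1,-14.5,13],"yaw":0},{"hand":1,"slide":[-2,-20,13],"yaw":0},{"hand":1,"slide":[-3,-25,13],"yaw":0},{"hand":1,"slide":[-3,-29,13],"yaw":0},{"hand":1,"slide":[-3,-29,13],"yaw":0}]' >/dev/null
python3 st.py;python3 look.py
python3 -c "
from h import *
t=capture('top');r=holder('top',t,'amber');print('top',r and todeck(r[0]),r and (r[1],r[2]-9.06))
r=holder('top',t,'blue');print('top blue',r and todeck(r[0]))
a=cv2.resize(t[125:225,172:325],None,fx=5,fy=5,interpolation=2)
b=cv2.resize(capture('side')[195:265,180:290],None,fx=4,fy=4,interpolation=2)
o=np.zeros((600,765,3),np.uint8);o[:320]=a[:320];o[320:600,:440]=b;cv2.imwrite('pics/c5.png',o)"
```

```text
t 15.975 tcp [ 0.5855 -0.2201  0.2159] tip deck [ -15.9 -219.7] tipz 0.1459 yawerr rad -0.004775339391513894 F [-0.6 -0.2  0.5] w 0.0043223910097926485
amber [61.87399055 89.64210365] ((33.224605560302734, 31.723608016967773), 89.43212741851806)
blue [-40.99741875 -21.26318971] ((27.247440338134766, 40.994686126708984), -0.39831024169921925)
top [61.42081336 95.58386985] ((31.826799392700195, 45.74287796020508), -0.3805394744873052)
top blue None
```

View pics/c5.png

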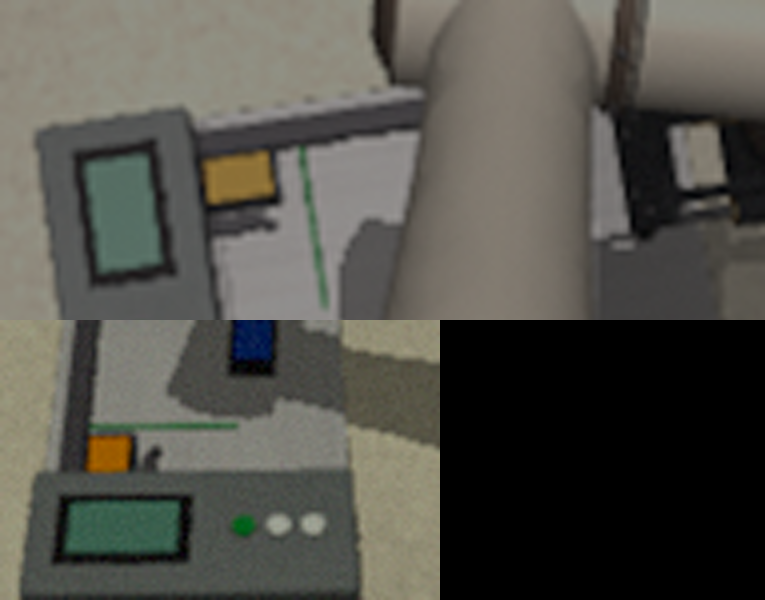

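Amber is home: the top view gives deck (61.4,95.6) at -0.4°, with its leading end against the reader face (crop x≈203) and its side on the fence. Blue is unmoved and the hand is clear.

```bash
python3 -c "
from station import *
print(finish_job())"
```

```text
the job is handed in; nothing more can be done
None
```

The amber standard is in the corner pocket against the reader, and I handed the job in at about 16 s of the 53 s allowed. I pushed it square onto the fence with the nearly closed fingers. I then slid it along the fence from behind until it met a hard stop (force up to 8.5 N), backed off and raised the hand clear.

**Against the fence, before the green line:** the side view put amber at deck (62.9, -129.5) mm, -0.6° off square.

**Final position:** the top view put amber at deck (61.4, 95.6) mm, -0.4° off square, against a target of (62, 95).

**Blue standard:** it measured (-41, -21) mm in the side view, within about 1.5 mm of its start. The top view could not see it at the end because the arm was in the way.

**Disagreements:**
- The final side-view reading for amber (y = 89.6 mm) is not a valid check, because the reader housing hides part of its window.
- The hard stop came 7.5 mm later than planned, because I had assumed thicker fingers.

I did not check the bystanders in the last pictures. The forces showed contact only while pushing the standard, and the hand stayed high or well away from them.

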